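# Start and snug the hand nut on the mantle's hold-down stud

## Task

Fasten the heating mantle's foot strap: pick up the blue flanged hand nut, set it gently upright on the brass stud with its bar in line with the strap, and back it off (counter-clockwise seen from above) until you feel the thread drop in. Then turn it clockwise until its flange is home on the strap and finger-tight, never forcing or overtightening it, let go, and leave the beaker, funnel and stopper where they stand.

Things in the scene. Friction and masses are not known exactly. Their poses are not given: they have to be found in the camera images.
- nut_grip (a point): Blue plastic hand nut, loose, standing flange down on the bench: flange 64 mm across and 4 mm thick, capped round body 52 mm across up to 50 mm, on top an upright bar grip 50 mm long, 12 mm thick, from 50 to 77 mm above the underside. About 0.12 kg. The point is on the nut's axis inside the bar, 67 mm above the underside (10 mm below the bar's top); x along the bar, z up the axis.
- nut: The same nut; origin at the centre of its underside, axes as nut_grip. Blind bore from below, 46 mm deep, 42 mm wide (32 mm in a guide collar 19 to 31 mm up), with two small brass lugs near the mouth, in line with the bar.
- mount: Fixed heating mantle and its aluminium foot strap, one piece. Origin on the bench under the stud's axis; strap's top 10 mm above it. The strap is 70 mm wide and runs along this y axis; in -y it leads to the red and grey mantle, 164 mm wide, 186 mm high, centred 270 mm from the stud, with a flask on top up to 272 mm.
- seat (a point): Point on the strap's top (10 mm above the bench) at the stud's axis; axes as mount, z up. Set on with its bar along y (either way round), the nut rests on the blunt tops of the thread, underside about 12.5 mm above this point. Turned clockwise from there it only jams on a stop. Backed off by 20 to 85 degrees (different every time, not measured) it drops some 8 mm into the thread.
- stud: Fixed upright brass stud; origin at seat, axes as mount (they tell nothing of the thread's turn). 42 mm high; pin 30 mm across, tapered to 20 mm at the tip; thread 40 mm across on its lowest 14 mm; 1.1 mm clearance all round in the nut. Right-hand thread, 4 mm down per rad. About 20 degrees past the drop a stop ends backing off. From the drop 65 to 100 degrees clockwise make it tight, some 20 after it meets the strap. Finger-tight is 0.2 to 0.35 N m.
- beaker_mid (a point): Glass beaker, 68 mm across, 85 mm high, loose bystander; point on its axis 42 mm up.
- funnel_mid (a point): White plastic funnel standing on its 76 mm mouth, 95 mm high, loose bystander; point on its axis 30 mm up.
- stopper_mid (a point): Orange stopper, 42 mm across, 35 mm high, loose bystander; point on its axis 18 mm up.

How it is judged (in metres and radians):
On the way, in this order (a step that is already met when the one before it is completed fails the run):
1. the nut is lifted clear of the bench (height (world z) of nut above 0.03 m), for 0.1 s.
2. the nut rests upright on top of the stud's thread, not yet in it (horizontal distance between nut and seat below 0.004 m and angle between nut's own z axis and vertical below 0.1 rad and z of nut in the frame of seat between 0.0095 and 0.0145 m), for 0.2 s.
3. the nut has dropped into the thread (horizontal distance between nut and seat below 0.004 m and angle between nut's own z axis and vertical below 0.1 rad and z of nut in the frame of seat below 0.007 m), for 0.1 s.
At the end, for the whole second after the job is handed in: The nut is on the stud's axis (within 4 mm), upright within 3 degrees, its underside within 1.2 mm of the strap and pressed on it by the thread with more than 2.5 N (its weight is under 1.6 N), released and at rest (horizontal distance between nut and seat below 0.004 m and angle between nut's own z axis and vertical below 0.05 rad and z of nut in the frame of seat below 0.0012 m and contact force between nut and mount above 2.5 N and linear speed of nut below 0.01 m/s and angular speed of nut below 0.1 rad/s); the robot touches nothing.
It fails at once if the thread is forced: more than 30 N between nut and stud (contact force between nut and stud above 30 N).
It fails at once if the nut is overtightened: more than 20 N between nut and strap (contact force between nut and mount above 20 N).
It fails at once if the beaker is disturbed (moved more than 15 mm) (distance of beaker_mid from where it was at the start of the episode above 0.015 m).
It fails at once if the funnel is disturbed (moved more than 15 mm) (distance of funnel_mid from where it was at the start of the episode above 0.015 m).
It fails at once if the stopper is disturbed (moved more than 15 mm) (distance of stopper_mid from where it was at the start of the episode above 0.015 m).
It also fails if it takes over 67 s, if anything falls off the work surface, if the arm or the gripper's body presses on something with over 40 N, if the wrist force passes 120 N, or if a joint passes its speed limit or range.

## Robot

A 6-joint arm with a two-finger parallel gripper is mounted at the origin on the work surface. World frame = base frame: x ahead of the robot, y to its left, z up, the work surface at z = 0. Lengths are in mm, angles in rad, forces in N, time in s.
With the tool pointing down it reaches from about 300 to 775 mm from the base axis. Payload 14.6 kg.
Tool frame: the origin (TCP) lies at the very end of the fingers, on their centre line; the grasp point (between the pads) lies 19 mm behind it; z points along the fingers, y is the line along which they close (so a half turn about z gives the same grasp; the last joint's range is limited). The gripper opens to 94 mm and grips with 3 to 60 N. Pads are 16 mm wide; open, the fingers measure 119 mm over their backs; the gripper's body (75 mm by 177 mm) begins 78 mm behind the grasp point.
Start: joints at [-1.205, 0.3, 1.521, -0, 1.321, -0.067], TCP at [230.67, -499.28, 180.946] pointing down, gripper open.
Joint ranges: [-3.03, 3.03], [-0.79, 2.21], [0.23, 2.52], [-1.04, 4.18], [0, 3.07], [-2.55, 2.55]. Speed limits (rad/s): [2.22, 2.22, 2.57, 3.14, 3.14, 3.14].

## Interface

Orientations are given as [roll, pitch, yaw] about the fixed x, y, z axes, in that order (R = Rz(yaw) Ry(pitch) Rx(roll)).
In Python, from cell import manip, camera, get_calibration gives the robot as it stands. The module is installed in compiled form; this text tells all that it offers.
- The arm moves only by the tool jog_arm, never from a script. Its argument "plan" is one flat list of numbers, 6 for each row, row after row: the shift along the world's x, y, z in m, then the turn, a rotation vector about the world's x, y, z in degrees. A call has 1 to 20 rows; each row is the pose to reach, as a shift and turn from the pose commanded when the call began; what a row does not reach only later rows make up. A row lasts 1/10 s, in which the tool goes at most 50 mm and 8.59 degrees, less where a joint would pass 70% of its speed; a pose out of reach is approached as far as the arm can. A call with a gripper value outside its range is refused whole. "claw" is the finger opening in m, from 0 to 0.094, set as the call begins (left out, the last holds). The fingers move at their own pace and stop on an object; "force" is the grip in N (left out, the last holds). Time passes only in rows, so rows that repeat a pose let the fingers close. It gives the time, the measured TCP pose, the force, the opening and the grip force at its end, in the units of the state.
- manip.read_state(): the state, without advancing time (a new reading comes with each control period).
- camera(name): name is "scene" or "top" or "wrist"; returns (picture, depth): 480x640x3 uint8, red, green, blue; 480x640 float32, mm along the optical axis (not along the pixel's ray), 0 where there is no reading.
- get_calibration(name): a dict with "fx", "fy", "cx", "cy" (pixels), "k1" (the pictures are not rectified: a ray, as slopes to the right and down, at radius r is drawn at 1 + k1 r^2 times it, then the intrinsics apply), "origin" and "attitude" of the camera in the world. Camera axes: x right, y down, z forward; pixel columns grow to the right and rows downward; lengths in mm; the calibration is good to about 2 mm. A picture is of the moment at which its call begins: read the wrist's pose just before it. get_calibration takes no time and is no camera call; for the wrist camera it gives the pose at the moment of the call.
- manip.sign_off(): hands the job in; it is judged then, once.
The state is a dict: "clock": time; "joints": joint angles; "qd": joint speeds; "effort": joint torques, N m; "eef_pos": TCP position; "eef_rot": TCP orientation; "wrist_force": force on the tool from outside, world axes, zero at the start; "moment": the same for the moment, N m; "finger_gap": finger opening in mm; "finger_force": force on a finger pad.
Only numpy, scipy, OpenCV 4.12 (cv2) and the standard library are available. Lean on these libraries where they do the work, as an engineer would, in place of code of your own. Each camera call takes 0.05 s, during which the arm holds its last target. There are 200 camera calls.

## Working session

There is one attempt and no reset: what is moved stays moved. The work goes in short steps, Python scripts to look and compute and a tool call to move; the robot and the scene stay as the last step left them, time stands still between calls to the robot, and variables do not carry over. Pictures are saved under pics/ and viewed, at most 10 in all, crops included, and the job is handed in when it is done.

Besides the shell and the picture viewer there is one more tool, called after "Call:" as a command line: name --argument value ..., lists and objects as JSON in quotes. jog_arm: Moves the arm, as the interface text tells. Its arguments: {"type":"object","properties":{"plan":{"type":"array"},"claw":{"type":"number"},"force":{"type":"number"}},"required":["plan"]}

```bash
mkdir -p pics; cat > h.py <<'E'
from cell import manip,camera,get_calibration
import numpy as np,cv2
from scipy.spatial.transform import Rotation as R
def save(n,p): cv2.imwrite('pics/'+n+'.png',cv2.cvtColor(p,cv2.COLOR_RGB2BGR))
def rot(c):
    a=np.array(c['attitude'],float)
    return a if a.shape==(3,3) else R.from_euler('xyz',a).as_matrix()
def rays(c,uv):
    uv=np.asarray(uv,float).reshape(-1,1,2)
    K=np.array([[c['fx'],0,c['cx']],[0,c['fy'],c['cy']],[0,0,1.]])
    s=cv2.undistortPoints(uv,K,np.array([c['k1'],0,0,0,0.])).reshape(-1,2)
    return np.c_[s,np.ones(len(s))]
def plane(c,uv,z):
    d=rays(c,uv)@rot(c).T; o=np.array(c['origin'],float)
    return o+d*((z-o[2])/d[:,2])[:,None]
def cloud(c,uv,depth): # uv ints (u,v)
    d=rays(c,uv); return np.array(c['origin'],float)+(d*depth[uv[:,1],uv[:,0]][:,None])@rot(c).T
E
python3 - <<'E'
from h import *
for n in('scene','top'):
    c=get_calibration(n);p,d=camera(n);save(n,p);np.savez(n,p=p,d=d);print(n,c)
print(manip.read_state())
E
```

```text
scene {'fx': 499.48181354411565, 'fy': 499.48181354411565, 'cx': 325.4665332943229, 'cy': 234.89859491200522, 'k1': -0.1308004811461522, 'origin': array([1007.41331979,  303.00876596,  770.63523751]), 'attitude': array([-2.55871014, -0.00706865,  1.95475344])}
top {'fx': 511.3958415060817, 'fy': 511.3958415060817, 'cx': 315.106223905128, 'cy': 244.64534867649837, 'k1': -0.01707976632711026, 'origin': array([471.74662854, 130.51088534, 836.72827974]), 'attitude': array([-3.06018229, -0.01194864, -1.58535998])}
{'clock': 0.1, 'joints': array([-1.20459724e+00,  3.00424630e-01,  1.52151644e+00, -1.61002092e-05,
        1.32070341e+00, -6.65943644e-02]), 'qd': array([ 0.00084958, -0.00187654, -0.00129503,  0.00070413, -0.00015267,
        0.00010838]), 'effort': array([ 2.73278038e-04, -5.32642758e+01, -3.53283691e+01,  7.08981394e-02,
        2.34978728e-02, -4.38114910e-05]), 'eef_pos': array([ 230.57645773, -499.04526425,  180.43918014]), 'eef_rot': array([-3.14054212e+00, -5.44335383e-05,  4.32797419e-01]), 'wrist_force': array([-0.51965752,  0.91869508, -0.02795775]), 'moment': array([-0.03050457, -0.02639893, -0.00776875]), 'finger_force': 0.0, 'finger_gap': 93.95361252493326}
```

View pics/top.png

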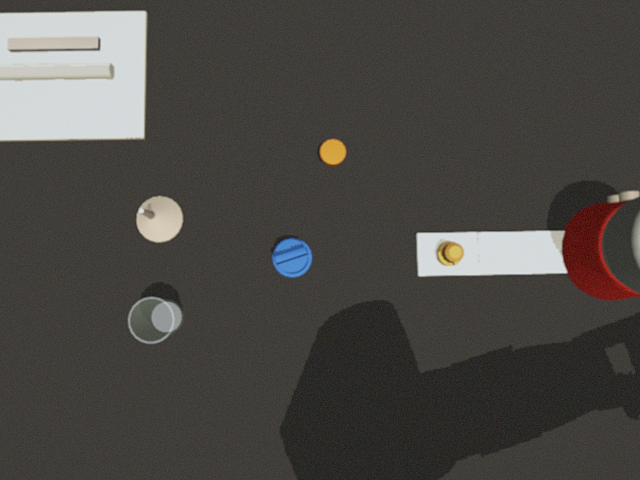

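View pics/scene.png

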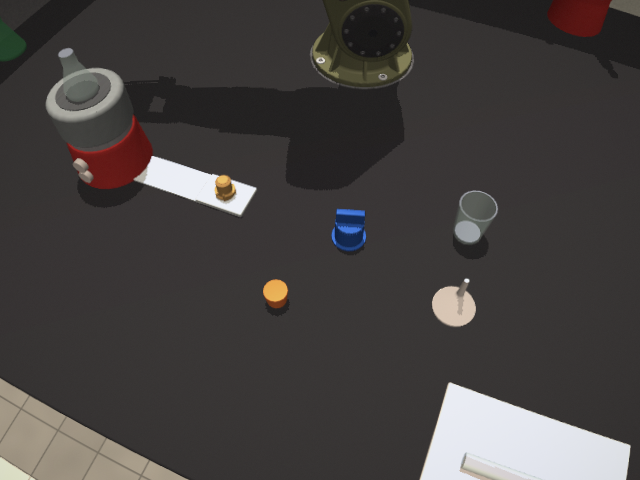

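The top view shows the nut at about (292,258) with its bar slightly tilted, the stud at (451,254), the strap spanning (417–566, 232–276) and the mantle on the right. The scene view shows the nut at (349,230), the stud at (225,187), and the beaker, funnel and stopper all well clear of the path.

```bash
cat > m.py <<'E'
from h import *
for n in('top','scene'):
    c=get_calibration(n);f=np.load(n+'.npz');p,d=f['p'],f['d']
    hsv=cv2.cvtColor(p,cv2.COLOR_RGB2HSV)
    v,u=np.mgrid[0:480,0:640]; uv=np.c_[u.ravel(),v.ravel()]; P=cloud(c,uv,d).reshape(480,640,3)
    H,S,V=hsv[...,0],hsv[...,1],hsv[...,2]
    b=(H>95)&(H<130)&(S>120)&(V>40)
    q=P[b];print(n,'blue',b.sum(),'zmax',np.percentile(q[:,2],[2,50,98]))
    k=b&(P[...,2]>71)&(P[...,2]<82)
    pts=plane(c,np.c_[u[k],v[k]],77)[:,:2].astype(np.float32); print(' bar',len(pts),cv2.minAreaRect(pts),np.median(P[k],0))
    k2=b&(abs(P[...,2]-50)<5); t=plane(c,np.c_[u[k2],v[k2]],50)[:,:2].astype(np.float32); print(' body circ',cv2.minEnclosingCircle(t))
    if n=='top':
        cn=max(cv2.findContours(b.astype(np.uint8),0,1)[0],key=cv2.contourArea).reshape(-1,2)
    y=(H>12)&(H<35)&(S>110)&(V>60)
    cs=cv2.findContours(y.astype(np.uint8),0,1)[0]
    for cc in cs:
        if cv2.contourArea(cc)<60: continue
        m=np.zeros((480,640),np.uint8);cv2.drawContours(m,[cc],-1,1,-1);k=m>0
        g=P[k];print(' yellow px',cv2.boundingRect(cc),'z',np.percentile(g[:,2],[5,50,95]).round(1),'xy',g[:,:2].mean(0).round(1))
        t=k&(abs(P[...,2]-52)<3)
        if t.sum()>15: print('  tip52',t.sum(),plane(c,np.c_[u[t],v[t]],52)[:,:2].mean(0), cv2.minEnclosingCircle(plane(c,np.c_[u[t],v[t]],52)[:,:2].astype(np.float32)))
    w=(S<60)&(V>110)&(abs(P[...,2]-10)<6)&(P[...,1]<-50)
    cc=max(cv2.findContours(w.astype(np.uint8),0,1)[0],key=cv2.contourArea).reshape(-1,2)
    print(' strap px',cv2.boundingRect(cc)); r=plane(c,cc,10)[:,:2].astype(np.float32)
    print(' strap rect',cv2.minAreaRect(r),r.min(0),r.max(0))
E
python3 m.py
```

```text
top blue 1268 zmax [-0.20350649 49.99113259 78.92426028]
 bar 274 ((519.6913452148438, 157.1726531982422), (11.800175666809082, 49.35356140136719), 17.716712951660156) [519.95171658 156.65396581  76.93474003]
 body circ ((519.7050170898438, 157.22532653808594), 26.021482467651367)
 yellow px (438, 242, 25, 23) z [20.5 48.6 53.6] xy [520.3 -89.6]
  tip52 220 [521.73116404 -93.79904076] ((521.3179321289062, -92.86185455322266), 14.330377578735352)
 yellow px (319, 138, 28, 28) z [ 0.2 34.6 37.2] xy [686.3  90.2]
 strap px (420, 231, 148, 45)
 strap rect ((522.6133422851562, -170.19232177734375), (70.96373748779297, 240.85719299316406), 0.21792922914028168) [ 486.8269 -290.7446] [557.96326  -49.853558]
scene blue 1233 zmax [ 1.14824752 48.26832796 78.39946765]
 bar 202 ((522.8389892578125, 158.05856323242188), (14.833391189575195, 48.41862487792969), 22.322935104370117) [522.24508636 157.34615393  76.49829213]
 body circ ((522.265869140625, 158.2707977294922), 27.757570266723633)
 yellow px (263, 279, 25, 23) z [32.3 34.9 36.9] xy [688.4  90.1]
 yellow px (215, 175, 21, 26) z [15.6 37.5 52.5] xy [531.9 -89.2]
  tip52 101 [525.50467084 -93.91045496] ((525.9803466796875, -93.37762451171875), 13.196517944335938)
 strap px (134, 156, 120, 59)
 strap rect ((526.6170654296875, -168.5805206298828), (72.39885711669922, 239.8690948486328), 1.1379516124725342) [ 489.717   -288.48178] [562.6507   -48.849728]
```

Call:
jog_arm --plan '[0.17, 0.406, 0.03, 0, 0, 65.2, 0.17, 0.406, 0.03, 0, 0, 65.2, 0.17, 0.406, 0.03, 0, 0, 65.2, 0.17, 0.406, 0.03, 0, 0, 65.2, 0.17, 0.406, 0.03, 0, 0, 65.2, 0.17, 0.406, 0.03, 0, 0, 65.2, 0.17, 0.406, 0.03, 0, 0, 65.2, 0.17, 0.406, 0.03, 0, 0, 65.2, 0.17, 0.406, 0.03, 0, 0, 65.2, 0.291, 0.406, 0.07, 0, 0, 65.2, 0.291, 0.406, 0.07, 0, 0, 65.2, 0.291, 0.406, 0.07, 0, 0, 65.2, 0.291, 0.406, 0.07, 0, 0, 65.2, 0.291, 0.406, 0.07, 0, 0, 65.2, 0.291, 0.406, 0.07, 0, 0, 65.2]'

```text
clock: 1.6
eef_pos: [520.8, -93.3, 250.6]
eef_rot: [-3.141, -0.0, 1.57]
wrist_force: [0.7, 1.1, 1.1]
finger_gap: 94.0
finger_force: 0.0
```

```bash
python3 - <<'E'
from h import *
s=manip.read_state();c=get_calibration('wrist');p,d=camera('wrist');save('w1',p);np.savez('w1',p=p,d=d,**{k:c[k] for k in c})
print(s['clock'],s['eef_pos'],s['eef_rot'],s['joints'],c)
E
```

```text
1.6 [520.77607943 -93.30807034 250.57505574] [-3.14078171e+00 -1.67374968e-04  1.57047680e+00] [-2.46503687e-01  2.08691975e-01  1.47371140e+00 -3.55207649e-05
  1.46001656e+00 -2.46180289e-01] {'fx': 408.2262462789759, 'fy': 408.2262462789759, 'cx': 326.68498971748306, 'cy': 238.6125924982619, 'k1': -0.08327907185238088, 'origin': array([519.90377233, -20.99406655, 455.52378476]), 'attitude': array([ 2.89391560e+00, -7.06776061e-04,  8.06912355e-04])}
```

View pics/w1.png

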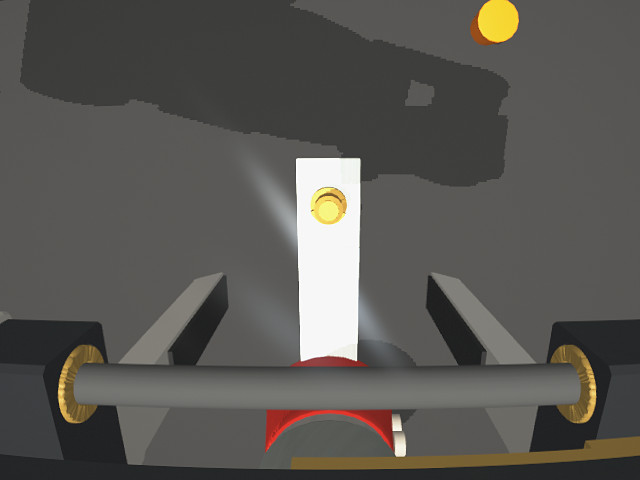

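Wrist view: the stud's bright tip is at about (328,212) and its base at (328,204). The strap spans columns 297–360, with its end edge at row 158. Next I'll get the tip centre and strap edges.

```bash
cat > w.py <<'E'
from h import *
def load(n):
    f=np.load(n+'.npz');c={k:f[k] for k in f.files if k not in('p','d')};p,d=f['p'],f['d']
    v,u=np.mgrid[0:480,0:640];P=cloud(c,np.c_[u.ravel(),v.ravel()],d).reshape(480,640,3)
    return c,p,P,cv2.cvtColor(p,cv2.COLOR_RGB2HSV),u,v
E
python3 - <<'E'
from w import *
c,p,P,h,u,v=load('w1')
roi=(abs(u-328)<40)&(abs(v-207)<40)
y=roi&(h[...,0]>12)&(h[...,0]<38)&(h[...,1]>90)
for z,t in((52,2),(24,2)):
    k=y&(abs(P[...,2]-z)<t);q=plane(c,np.c_[u[k],v[k]],z)[:,:2].astype(np.float32)
    print(z,k.sum(),q.mean(0),cv2.minEnclosingCircle(q),np.median(P[k],0))
# strap edges
w=(h[...,1]<60)&(h[...,2]>170)
L=[];Rr=[]
for r in range(235,340,5):
    x=np.where(w[r,270:385])[0]+270; L.append((x[0]-.5,r));Rr.append((x[-1]+.5,r))
l=plane(c,L,10);r=plane(c,Rr,10)
for e in(l,r): print(np.polyfit(e[:,1],e[:,0],1), e[:,0].mean())
print((l[:,0]+r[:,0])/2)
l=[(x,np.where(w[:,x])[0][0]-.5) for x in range(305,340,5)];print('end',plane(c,l,10)[:,1])
E
```

```text
52 464 [521.4499  -93.59207] ((521.4908447265625, -94.15470886230469), 13.974958419799805) [521.55361614 -93.38568561  52.62564187]
24 198 [521.13293 -83.82045] ((521.6001586914062, -93.74837493896484), 20.076169967651367) [520.58704664 -80.10668958  25.02490973]
[-9.47057814e-03  4.85554744e+02] 487.35431994456155
[-3.31477794e-03  5.56737090e+02] 557.3668514937665
[521.78740923 521.79668615 522.37185553 522.3831177  522.39450459
 521.83449472 521.84426414 521.85413766 522.4410156  522.45305669
 522.46523617 522.47755658 522.49002052 522.50263072 522.51538994
 522.52830107 523.13466987 522.55425025 522.5676322  522.58117844
 522.59489232]
end [-43.68886738 -43.69307831 -43.69510902 -43.69496195 -43.69263854
 -43.68813927 -43.6814636 ]
```

Call:
jog_arm --plan '[0, 0.25, 0, 0, 0, 17.7, 0, 0.25, 0, 0, 0, 17.7, 0, 0.25, 0, 0, 0, 17.7, 0, 0.25, 0, 0, 0, 17.7, 0, 0.25, 0, 0, 0, 17.7, 0, 0.25, 0, 0, 0, 17.7, 0, 0.25, 0, 0, 0, 17.7]'

```text
clock: 2.35
eef_pos: [521.1, 157.0, 251.0]
eef_rot: [-3.142, 0.0, 1.881]
wrist_force: [-0.0, -0.5, 0.3]
finger_gap: 93.8
finger_force: 0.0
```

```bash
python3 - <<'E'
from w import *
s=manip.read_state();c=get_calibration('wrist');p,d=camera('wrist');save('w2',p);np.savez('w2',p=p,d=d,**c)
print(s['clock'],s['eef_pos'],s['eef_rot'])
c,p,P,h,u,v=load('w2')
b=(h[...,0]>95)&(h[...,0]<130)&(h[...,1]>120)&(h[...,2]>40)
for z,t in((77,3),(50,3)):
    k=b&(abs(P[...,2]-z)<t);q=plane(c,np.c_[u[k],v[k]],z)[:,:2].astype(np.float32)
    print(z,k.sum(),cv2.minAreaRect(q),cv2.minEnclosingCircle(q),np.median(P[k],0),u[k].mean(),v[k].mean())
E
```

```text
2.35 [521.05933422 157.022305   250.97169603] [-3.14150274e+00  2.07342711e-04  1.88133776e+00]
77 582 ((519.457275390625, 160.1627655029297), (11.410198211669922, 48.78721618652344), 17.637208938598633) ((518.9535522460938, 159.98764038085938), 24.921998977661133) [518.23394223 163.6062147   77.98963256] 325.9037800687285 207.29725085910653
50 1319 ((519.3565063476562, 162.31124877929688), (51.86280822753906, 47.82923126220703), 0.32933032512664795) ((519.3734741210938, 160.00704956054688), 26.29112434387207) [519.4918782  162.14036788  51.2099046 ] 326.11296436694465 203.90447308567096
```

View pics/w2.png

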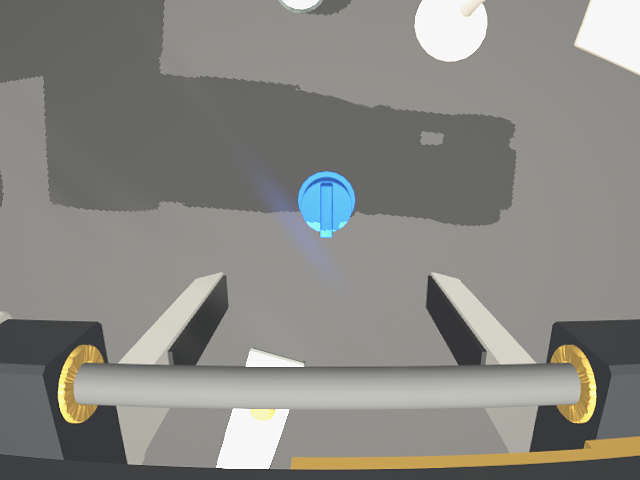

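Wrist view: nut at (326,203), its bar vertical in the image and so along the tool's x as intended. The body circle radius of 26.3 mm matches the stated 26. The cameras' y estimates spread from 157 to 160, so I'll use about 158.8.

Call:
jog_arm --plan '[-0.002, 0.002, -0.05, 0, 0, 17.7, -0.002, 0.002, -0.1, 0, 0, 17.7, -0.002, 0.002, -0.14, 0, 0, 0, -0.002, 0.002, -0.16, 0, 0, 0, -0.002, 0.002, -0.18, 0, 0, 0, -0.002, 0.002, -0.19, 0, 0, 0, -0.002, 0.002, -0.197, 0, 0, 0, -0.002, 0.002, -0.197, 0, 0, 0, -0.002, 0.002, -0.197, 0, 0, 0]' --claw 0.05

```text
clock: 3.3
eef_pos: [520.1, 158.5, 54.8]
eef_rot: [3.14, 0.0, 1.88]
wrist_force: [0.9, 0.2, 1.4]
finger_gap: 49.9
finger_force: 0.0
```

Call:
jog_arm --plan '[0, 0, -0.0015, 0, 0, 0, 0, 0, -0.0015, 0, 0, 0, 0, 0, -0.0015, 0, 0, 0, 0, 0, -0.0015, 0, 0, 0, 0, 0, -0.0015, 0, 0, 0, 0, 0, -0.0015, 0, 0, 0, 0, 0, -0.0015, 0, 0, 0, 0, 0, -0.0015, 0, 0, 0, 0, 0, -0.0015, 0, 0, 0]' --claw 0.0 --force 30

```text
clock: 4.2
eef_pos: [519.9, 158.8, 52.8]
eef_rot: [3.141, 0.0, 1.88]
wrist_force: [-0.1, 1.1, 5.9]
finger_gap: 0.7
finger_force: 2.7
```

Gap 0.7 mm means the fingers closed without the 12 mm bar between them, so I'll look.

```bash
python3 - <<'E'
from w import *
p,d=camera('scene');save('s2',cv2.resize(p[130:330,200:500],None,fx=2.6,fy=2.6,interpolation=2))
p2,d2=camera('wrist');save('w3',p2);s=manip.read_state();print(s['finger_gap'],s['finger_force'],s['eef_pos'],s['wrist_force'],s['moment'])
E
```

```text
0.5498475612305151 2.726300058129709 [519.94237926 158.79301776  52.78905171] [-0.43682035  0.30452104  5.21729365] [-0.04244754 -0.09664511  0.03499084]
```

View pics/s2.png

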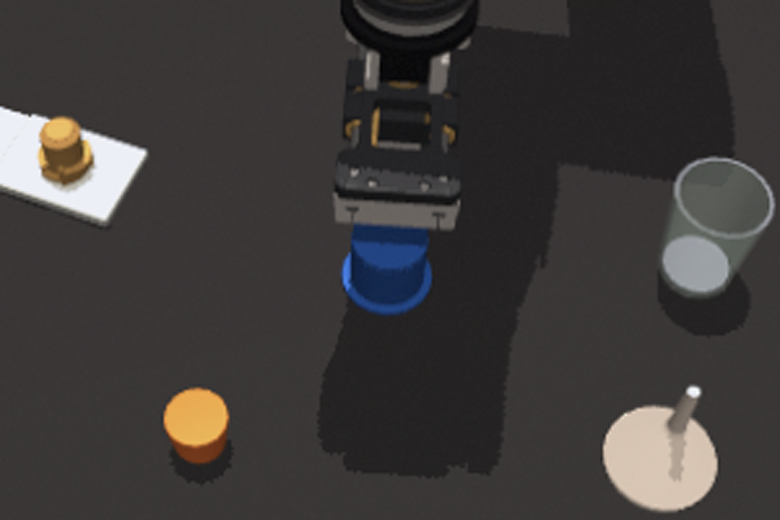

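View pics/w3.png

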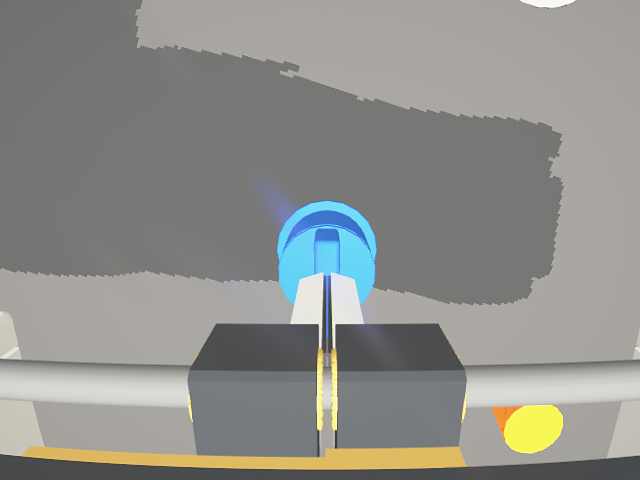

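The scene crop shows the gripper over the nut, which is still upright, and the bar hidden. The wrist view shows the fingers almost closed at (327,280), just below the bar's visible end at (327,230–270). I'll check the heights from depth and the projected TCP.

```bash
python3 - <<'E'
from w import *
s=manip.read_state();c=get_calibration('wrist');p,d=camera('wrist');np.savez('w3',p=p,d=d,**c)
c,p,P,h,u,v=load('w3');print(c['origin'],c['attitude'],s['eef_pos'],s['finger_gap'])
M=rot(c)
K=np.array([[c['fx'],0,c['cx']],[0,c['fy'],c['cy']],[0,0,1.]])
def proj(X): 
    x=(np.array(X)-c['origin'])@M; return cv2.projectPoints(x.reshape(-1,1,3),np.zeros(3),np.zeros(3),K,np.array([c['k1'],0,0,0,0.]))[0].reshape(-1,2).round(0)
a=np.radians(107.7);e=np.array([np.cos(a),np.sin(a),0])
t=s['eef_pos'];print('tcp',proj([t,t+[0,0,19],t+[0,0,60]]))
n=np.array([519.6,158.8,77]);print('bar ends',proj([n-25*e,n,n+25*e]))
for r in range(205,345,8): print(r,[P[r,x].round(0).astype(int).tolist() for x in(316,327,338)])
E
```

```text
[497.18636408 227.75941844 257.72362792] [ 2.89324617e+00 -2.13497932e-03  3.10006038e-01] [519.94237926 158.79301776  52.78905171] 0.5498475612305151
tcp [[327. 276.]
 [327. 289.]
 [328. 328.]]
bar ends [[326. 341.]
 [327. 293.]
 [327. 242.]]
205 [[504, 186, 6], [511, 188, 5], [517, 190, 6]]
213 [[506, 182, 12], [512, 185, 17], [518, 186, 11]]
221 [[506, 183, 38], [497, 228, 258], [518, 186, 35]]
229 [[507, 182, 53], [512, 184, 56], [518, 185, 51]]
237 [[507, 182, 70], [512, 184, 71], [517, 184, 68]]
245 [[508, 180, 78], [512, 182, 79], [517, 183, 78]]
253 [[509, 176, 77], [514, 178, 78], [518, 180, 78]]
261 [[510, 172, 77], [515, 175, 79], [520, 176, 78]]
269 [[511, 169, 79], [516, 171, 79], [521, 172, 78]]
277 [[512, 168, 85], [517, 168, 81], [521, 171, 85]]
285 [[512, 168, 96], [518, 165, 82], [521, 171, 95]]
293 [[512, 168, 105], [519, 161, 83], [520, 171, 105]]
301 [[512, 168, 112], [520, 158, 84], [520, 170, 112]]
309 [[513, 168, 119], [521, 154, 83], [520, 171, 120]]
317 [[513, 168, 126], [523, 148, 78], [520, 170, 126]]
325 [[507, 192, 182], [525, 144, 78], [511, 193, 182]]
333 [[507, 192, 186], [526, 139, 77], [511, 193, 185]]
341 [[507, 191, 188], [540, 96, 1], [511, 192, 188]]
```

```bash
python3 - <<'E'
from w import *
for n,ty,tx in(('w1',-93.3,520.8),('w2',157.,521.06)):
    c,p,P,h,u,v=load(n)
    M=rot(c)
    # finger region in camera: print depth, world z near left tip
    d=np.load(n+'.npz')['d']
    for r in(268,274,276,280,290,300,306,312): print(n,r,[(x,P[r,x].round(0).astype(int).tolist()) for x in(205,215,222,226,229,426,432)])
E
```

```text
w1 268 [(205, [377, -172, 1]), (215, [389, -172, 1]), (222, [397, -172, 1]), (226, [402, -171, 1]), (229, [405, -172, -1]), (426, [637, -172, 1]), (432, [644, -171, 2])]
w1 274 [(205, [377, -179, 3]), (215, [469, -83, 278]), (222, [472, -83, 278]), (226, [401, -179, 1]), (229, [405, -179, 1]), (426, [638, -179, 1]), (432, [569, -83, 277])]
w1 276 [(205, [376, -182, 1]), (215, [470, -82, 282]), (222, [472, -84, 278]), (226, [473, -84, 277]), (229, [405, -181, 2]), (426, [637, -181, 3]), (432, [569, -84, 278])]
w1 280 [(205, [466, -83, 286]), (215, [471, -83, 286]), (222, [473, -84, 283]), (226, [473, -86, 276]), (229, [405, -186, 3]), (426, [638, -187, 0]), (432, [567, -84, 284])]
w1 290 [(205, [470, -82, 299]), (215, [473, -84, 294]), (222, [473, -88, 285]), (226, [473, -90, 279]), (229, [403, -200, 0]), (426, [639, -199, 1]), (432, [567, -87, 286])]
w1 300 [(205, [472, -84, 306]), (215, [473, -88, 297]), (222, [473, -92, 286]), (226, [473, -95, 279]), (229, [403, -212, 2]), (426, [567, -96, 277]), (432, [567, -92, 288])]
w1 306 [(205, [473, -85, 309]), (215, [473, -90, 297]), (222, 
[... 930 characters left out ...]
, [563, 181, 284])]
w2 290 [(205, [470, 152, 300]), (215, [473, 151, 294]), (222, [474, 148, 285]), (226, [475, 146, 279]), (229, [443, 20, 1]), (426, [666, 93, 3]), (432, [564, 177, 286])]
w2 300 [(205, [472, 151, 306]), (215, [474, 148, 297]), (222, [476, 144, 286]), (226, [477, 141, 279]), (229, [446, 8, 0]), (426, [566, 169, 279]), (432, [565, 173, 288])]
w2 306 [(205, [473, 151, 310]), (215, [475, 146, 298]), (222, [476, 141, 286]), (226, [477, 138, 280]), (229, [448, 1, 2]), (426, [567, 166, 278]), (432, [566, 171, 288])]
w2 312 [(205, [474, 149, 312]), (215, [476, 143, 299]), (222, [477, 139, 288]), (226, [446, -9, 0]), (229, [450, -7, 1]), (426, [677, 66, 1]), (432, [566, 168, 290])]
```

The depth readings agree in both earlier wrist pictures: the real finger ends sit about 26 mm above the reported TCP, so the fingers closed on top of the bar. I'll lift, open, and go about 26 mm lower, watching the force.

Call:
jog_arm --plan '[0, 0, 0.015, 0, 0, 0, 0, 0, 0.03, 0, 0, 0, 0.0005, -0.001, 0.03, 0, 0, 0, 0.0005, -0.001, 0.03, 0, 0, 0, 0.0005, -0.001, 0.03, 0, 0, 0, 0.0005, -0.001, 0.03, 0, 0, 0, 0.0005, -0.001, 0.015, 0, 0, 0, 0.0005, -0.001, 0.002, 0, 0, 0, 0.0005, -0.001, 0.002, 0, 0, 0]' --claw 0.05

```text
clock: 5.25
eef_pos: [519.0, 157.5, 52.3]
eef_rot: [-3.138, -0.0, 1.88]
wrist_force: [1.2, -0.5, 1.0]
finger_gap: 50.0
finger_force: 0.0
```

Call:
jog_arm --plan '[0.0, 0, -0.006, 0, 0, 0, 0, 0, -0.012, 0, 0, 0, 0, 0, -0.017, 0, 0, 0, 0, 0, -0.021, 0, 0, 0, 0, 0, -0.024, 0, 0, 0, 0, 0, -0.025, 0, 0, 0, 0, 0, -0.025, 0, 0, 0]'

```text
clock: 5.95
eef_pos: [520.2, 157.7, 29.4]
eef_rot: [-3.142, -0.0, 1.88]
wrist_force: [-0.0, -0.1, 1.0]
finger_gap: 49.8
finger_force: 0.0
```

Call:
jog_arm --plan '[0, 0, -0.001, 0, 0, 0, 0, 0, -0.002, 0, 0, 0, 0, 0, -0.002, 0, 0, 0, 0, 0, -0.002, 0, 0, 0, 0, 0, -0.002, 0, 0, 0, 0, 0, -0.002, 0, 0, 0, 0, 0, -0.002, 0, 0, 0, 0, 0, -0.002, 0, 0, 0, 0, 0, -0.002, 0, 0, 0]' --claw 0.0 --force 30

```text
clock: 6.85
eef_pos: [520.2, 157.7, 27.5]
eef_rot: [-3.142, 0.0, 1.88]
wrist_force: [-1.1, -0.6, 0.1]
finger_gap: 12.4
finger_force: 30.0
```

Gripped, with the gap at 12.4 mm and 30 N. The reported TCP z minus 27.5 now gives the nut's underside height. Next: lift and carry over the stud.

Call:
jog_arm --plan '[0, 0, 0.02, 0, 0, 0, 0, 0, 0.05, 0, 0, 0, 0, 0, 0.09, 0, 0, 0, 0, -0.04, 0.09, 0, 0, -5, 0.0013, -0.08, 0.09, 0, 0, -10, 0.0013, -0.12, 0.09, 0, 0, -17.4, 0.0013, -0.16, 0.09, 0, 0, -17.4, 0.0013, -0.2, 0.09, 0, 0, -17.4, 0.0013, -0.23, 0.09, 0, 0, -17.4, 0.0013, -0.2515, 0.09, 0, 0, -17.4, 0.0013, -0.2515, 0.075, 0, 0, -17.4, 0.0013, -0.2515, 0.067, 0, 0, -17.4, 0.0013, -0.2515, 0.067, 0, 0, -17.4, 0.0013, -0.2515, 0.067, 0, 0, -17.4, 0.0013, -0.2515, 0.067, 0, 0, -17.4]'

```text
clock: 8.35
eef_pos: [521.8, -93.4, 95.0]
eef_rot: [3.141, 0.0, 1.577]
wrist_force: [0.6, 0.0, -0.7]
finger_gap: 11.7
finger_force: 30.0
```

```bash
cat > f.py <<'E'
from w import *
from scipy.optimize import least_squares
import sys
def flange(n,zu,r=32.):
    c,p,P,h,u,v=load(n)
    b=((h[...,0]>95)&(h[...,0]<130)&(h[...,1]>110)&(h[...,2]>25)).astype(np.uint8)
    cc=max(cv2.findContours(b,0,cv2.CHAIN_APPROX_NONE)[0],key=cv2.contourArea).reshape(-1,2).astype(float)
    # lower envelope: per column lowest pixel
    L=np.array([(x,cc[cc[:,0]==x][:,1].max()+.5) for x in np.unique(cc[:,0])]); L=L[4:-4]
    q=plane(c,L,zu)[:,:2]
    s=least_squares(lambda m:np.hypot(*(q-m).T)-r,q.mean(0)-[15,5],loss='soft_l1',f_scale=.5)
    return s.x,np.abs(s.fun).mean(),len(q),cv2.boundingRect(cc.astype(np.int32))
E
python3 - <<'E'
from f import *
import numpy as np
f=dict(np.load('scene.npz'));np.savez('sc0',p=f['p'],d=f['d'],**get_calibration('scene'))
print('start',flange('sc0',0.))
s=manip.read_state();p,d=camera('scene');np.savez('sc1',p=p,d=d,**get_calibration('scene'))
z=s['eef_pos'][2]-27.5;print(s['clock'],s['eef_pos'],s['eef_rot'],s['finger_gap'],z)
print('hover',flange('sc1',z))
c=get_calibration('wrist');p,d=camera('wrist');np.savez('w4',p=p,d=d,**c)
f=np.load('sc1.npz');save('h1',np.hstack([cv2.resize(f['p'][100:250,150:300],(400,400)),cv2.resize(p,(400,300))[:, :].repeat(1,0) if 0 else cv2.copyMakeBorder(cv2.resize(p,(400,300)),0,100,0,0,0)]))
E
```

```text
start (array([520.98227335, 157.68804476]), np.float64(0.5269427837443302), 27, (331, 209, 35, 43))
8.35 [521.77711187 -93.39973015  94.98526016] [3.14090012e+00 1.34903565e-04 1.57669122e+00] 11.68881474382547 67.48526016162944
hover (array([521.3047099, -94.3491445]), np.float64(0.4350235257959728), 30, (202, 143, 38, 44))
```

View pics/h1.png

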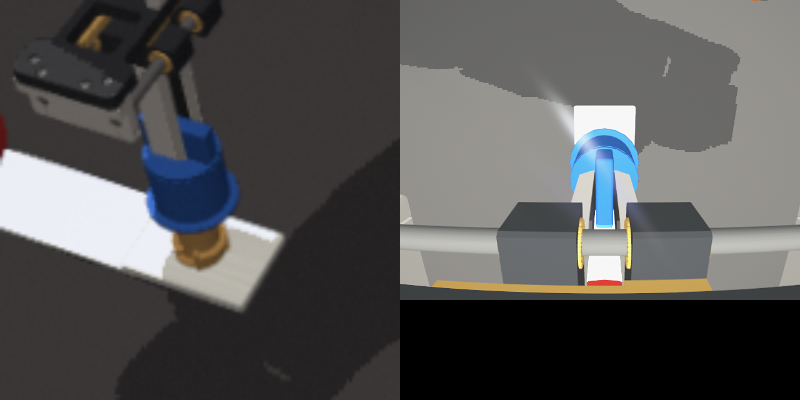

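The scene crop shows the nut upright in the fingers, just above the stud and roughly on its axis. In the wrist view the bar is in line with the strap and centred on it (604 against 574–635). I'll refine with the same envelope method on the stud.

```bash
python3 - <<'E'
from f import *
c,p,P,h,u,v=load('sc0')
b=((abs(u-225)<25)&(abs(v-188)<25)&(h[...,0]>10)&(h[...,0]<38)&(h[...,1]>110)&(h[...,2]>40)).astype(np.uint8)
cc=max(cv2.findContours(b,0,cv2.CHAIN_APPROX_NONE)[0],key=cv2.contourArea).reshape(-1,2).astype(float)
L=np.array([(x,cc[cc[:,0]==x][:,1].max()+.5) for x in np.unique(cc[:,0])])[3:-3]
U=np.array([(x,cc[cc[:,0]==x][:,1].min()-.5) for x in np.unique(cc[:,0])])
U=U[abs(U[:,0]-U[U[:,1].argmin(),0])<6]
for nm,E_,z,r,g in(('base',L,10,20,[-10,-3]),('tip',U,52,10,[5,2])):
    q=plane(c,E_,z)[:,:2];s=least_squares(lambda m:np.hypot(*(q-m).T)-r,q.mean(0)+g,loss='soft_l1',f_scale=.5);print(nm,s.x,np.abs(s.fun).mean(),len(q))
# wrist: nut in hand body circle and bar
c,p,P,h,u,v=load('w4')
b=(h[...,0]>95)&(h[...,0]<130)&(h[...,1]>100)&(h[...,2]>40)
for z in(117.5,144.5,67.5+4):
    k=b&(abs(P[...,2]-z)<4)
    q=plane(c,np.c_[u[k],v[k]],z)[:,:2].astype(np.float32);print(z,k.sum(),cv2.minAreaRect(q),cv2.minEnclosingCircle(q))
w=(h[...,1]<60)&(h[...,2]>170)
l=[(x,np.where(w[:,x])[0][0]-.5) for x in range(465,465)] or [(x,np.where(w[100:,x])[0][0]+99.5) for x in range(300,350,8)];print('strap end',plane(c,l,10)[:,1].round(1))
for r in(180,190,200):
    x=np.where(w[r,260:400])[0]+260;e=plane(c,[(x[0]-.5,r),(x[-1]+.5,r)],10);print(e[:,0],e[:,0].mean())
E
```

```text
base [520.45848935 -98.68717207] 1.0624601928906665 15
tip [522.39745667 -96.66810918] 1.6773782493182134 11
117.5 2787 ((520.9669189453125, -82.62806701660156), (36.95634460449219, 51.68824768066406), 89.71419525146484) ((520.9752807617188, -90.3187255859375), 26.341571807861328)
144.5 3152 ((521.468505859375, -90.27030181884766), (50.428035736083984, 13.077986717224121), 89.84538269042969) ((522.6553955078125, -90.34199523925781), 25.37481117248535)
71.5 1434 ((520.9722290039062, -79.2686996459961), (63.97414016723633, 38.76140213012695), 0.3530585765838623) ((521.0244750976562, -91.19860076904297), 32.06391906738281)
strap end [-43.7 -43.7 -43.7 -43.6 -43.6 -43.5 -43.5]
[473.36228787 556.34402495] 514.853156408436
[473.14904424 556.5880721 ] 514.8685581663518
[472.92858932 556.11943992] 514.5240146184949
```

```bash
python3 - <<'E'
from f import *
f=dict(np.load('top.npz'));np.savez('tp0',p=f['p'],d=f['d'],**get_calibration('top'))
for n,ctr in(('tp0',(451,254)),('w1',(328,207)),('sc0',(225,188))):
    c,p,P,h,u,v=load(n)
    y=(abs(u-ctr[0])<28)&(abs(v-ctr[1])<28)&(h[...,0]>10)&(h[...,0]<38)&(h[...,1]>90)&(h[...,2]>40)
    cc=max(cv2.findContours(y.astype(np.uint8),0,cv2.CHAIN_APPROX_NONE)[0],key=cv2.contourArea)[:,0]
    print(n,'uv',cv2.boundingRect(cc))
    for z,t in((24,2.5),(24,4),(52,1.5),(52,3)):
        k=y&(abs(P[...,2]-z)<t)
        q=plane(c,np.c_[u[k],v[k]],z)[:,:2].astype(np.float32)
        print(z,t,k.sum(),cv2.minEnclosingCircle(q),q.min(0),q.max(0))
    # silhouette extremes across the contour on planes
    q=plane(c,cc,24)[:,:2];print(' sil24',q.min(0),q.max(0))
    q=plane(c,cc,52)[:,:2];print(' sil52',q.min(0),q.max(0))
E
```

```text
tp0 uv (437, 242, 26, 23)
24 2.5 96 ((521.1934204101562, -94.31908416748047), 19.568462371826172) [ 503.8918  -111.45516] [537.77405 -74.8834 ]
24 4 115 ((521.0711059570312, -94.22980499267578), 19.58816146850586) [ 503.8918  -111.45516] [539.3376 -74.8834]
52 1.5 147 ((522.5113525390625, -94.47115325927734), 12.769126892089844) [ 510.47702 -106.81123] [533.7373  -81.77404]
52 3 222 ((521.5006103515625, -93.08606719970703), 14.380936622619629) [ 508.8668  -106.81123] [535.289   -80.22156]
 sil24 [ 503.89182859 -115.27915602] [539.33760557 -74.88340283]
 sil52 [ 502.7843667 -106.8112322] [537.00897077 -67.8071878 ]
w1 uv (311, 187, 36, 37)
24 2.5 222 ((521.6001586914062, -93.74837493896484), 20.076169967651367) [ 503.45877 -112.72312] [538.89124 -73.78869]
24 4 254 ((521.5958251953125, -93.64253234863281), 20.17760467529297) [ 503.44095 -112.72312] [538.89124 -73.78869]
52 1.5 364 ((521.0651245117188, -93.53274536132812), 13.532201766967773) [ 507.5333   -106.768684] [533.6369  -80.33014]
52 3 574 ((521.3064575195312, -93.50227355957031), 14.59109878540039) [ 507.52673  -106.768684] [535.6087  -79.32775]
 sil24 [ 503.43198157 -112.72312437] [540.93878667 -73.78869069]
 sil52 [ 504.50077583 -106.77116133] [539.57390153 -70.36304064]
sc0 uv (215, 175, 21, 26)
24 2.5 79 ((526.2695922851562, -93.97986602783203), 20.50410270690918) [ 507.57285 -114.4623 ] [542.79535 -75.64562]
24 4 98 ((526.9554443359375, -93.51377868652344), 20.950178146362305) [ 507.57285 -114.4623 ] [544.9435   -75.138115]
52 1.5 64 ((525.2748413085938, -93.98689270019531), 12.351333618164062) [ 513.3437  -105.94735] [537.5287   -82.563286]
52 3 102 ((526.4938354492188, -93.72672271728516), 13.596171379089355) [ 513.3437  -105.94735] [538.92926 -80.22788]
 sil24 [ 491.88662831 -122.46791374] [548.47776658 -72.72034475]
 sil52 [ 511.21969302 -106.51186662] [565.68857427 -58.62990999]
```

Call:
jog_arm --plan '[0.0003, -0.0012, -0.01, 0, 0, 0, 0.0003, -0.0012, -0.02, 0, 0, 0, 0.0003, -0.0012, -0.028, 0, 0, 0, 0.0003, -0.0012, -0.031, 0, 0, 0, 0.0003, -0.0012, -0.034, 0, 0, 0, 0.0003, -0.0012, -0.036, 0, 0, 0, 0.0003, -0.0012, -0.036, 0, 0, 0]'

```text
clock: 9.15
eef_pos: [521.8, -95.0, 58.3]
eef_rot: [-3.142, -0.0, 1.576]
wrist_force: [0.1, -0.2, -1.8]
finger_gap: 11.9
finger_force: 30.0
```

Call:
jog_arm --plan '[0, 0, -0.001, 0, 0, 0, 0, 0, -0.002, 0, 0, 0, 0, 0, -0.002, 0, 0, 0, 0, 0, -0.002, 0, 0, 0]'

```text
clock: 9.55
eef_pos: [521.8, -95.0, 56.5]
eef_rot: [3.142, 0.0, 1.576]
wrist_force: [0.3, 0.4, -1.7]
finger_gap: 11.8
finger_force: 30.0
```

Call:
jog_arm --plan '[0, 0, -0.001, 0, 0, 0, 0, 0, -0.002, 0, 0, 0, 0, 0, -0.003, 0, 0, 0, 0, 0, -0.004, 0, 0, 0, 0, 0, -0.004, 0, 0, 0]'

```text
clock: 10.05
eef_pos: [521.8, -95.0, 52.3]
eef_rot: [-3.142, 0.0, 1.576]
wrist_force: [0.9, -0.4, -0.6]
finger_gap: 11.9
finger_force: 30.0
```

Call:
jog_arm --plan '[0, 0, -0.0005, 0, 0, 0, 0, 0, -0.001, 0, 0, 0, 0, 0, -0.001, 0, 0, 0]'

```text
clock: 10.35
eef_pos: [521.8, -95.0, 51.4]
eef_rot: [3.142, 0.0, 1.576]
wrist_force: [0.7, -1.3, -1.7]
finger_gap: 11.8
finger_force: 30.0
```

Call:
jog_arm --plan '[0, 0, -0.0005, 0, 0, 0, 0, 0, -0.001, 0, 0, 0, 0, 0, -0.001, 0, 0, 0]'

```text
clock: 10.65
eef_pos: [521.8, -95.0, 50.4]
eef_rot: [3.142, 0.0, 1.576]
wrist_force: [-0.4, -0.4, -1.0]
finger_gap: 12.1
finger_force: 30.0
```

Call:
jog_arm --plan '[0, 0, -0.0005, 0, 0, 0, 0, 0, -0.0005, 0, 0, 0, 0, 0, -0.0005, 0, 0, 0]'

```text
clock: 10.95
eef_pos: [521.8, -95.0, 49.9]
eef_rot: [3.142, 0.0, 1.576]
wrist_force: [0.1, -0.8, -1.4]
finger_gap: 11.6
finger_force: 30.0
```

Call:
jog_arm --plan '[0, 0, -0.0005, 0, 0, 0, 0, 0, -0.0005, 0, 0, 0, 0, 0, -0.0005, 0, 0, 0]'

```text
clock: 11.25
eef_pos: [521.9, -95.0, 49.6]
eef_rot: [3.141, 0.0, 1.576]
wrist_force: [-0.6, -1.1, 2.3]
finger_gap: 11.6
finger_force: 30.0
```

Call:
jog_arm --plan '[0, 0, -0.0005, 0, 0, 0, 0, 0, -0.0005, 0, 0, 0, 0, 0, -0.0005, 0, 0, 0]'

```text
clock: 11.55
eef_pos: [522.0, -95.0, 49.4]
eef_rot: [3.141, 0.0, 1.576]
wrist_force: [-1.7, -0.7, 6.9]
finger_gap: 11.7
finger_force: 30.0
```

The nut now rests on the thread tops, with contact at z of about 49.7 (underside about 12.2 mm above the seat) and around 8 N. Now I'll back it off counter-clockwise in small steps.

Call:
jog_arm --plan '[0, 0, 0, 0, 0, 2, 0, 0, 0, 0, 0, 4, 0, 0, 0, 0, 0, 4]'

```text
clock: 11.85
eef_pos: [522.0, -95.0, 49.4]
eef_rot: [3.141, 0.0, 1.647]
wrist_force: [-1.1, -0.1, 6.3]
finger_gap: 11.7
finger_force: 30.0
```

Call:
jog_arm --plan '[0, 0, 0, 0, 0, 2, 0, 0, 0, 0, 0, 4, 0, 0, 0, 0, 0, 5, 0, 0, 0, 0, 0, 5]'

```text
clock: 12.25
eef_pos: [522.0, -95.0, 49.4]
eef_rot: [3.141, 0.0, 1.734]
wrist_force: [-1.5, -0.4, 5.9]
finger_gap: 12.0
finger_force: 30.0
```

Call:
jog_arm --plan '[0, 0, 0, 0, 0, 2, 0, 0, 0, 0, 0, 4, 0, 0, 0, 0, 0, 5, 0, 0, 0, 0, 0, 5]'

```text
clock: 12.65
eef_pos: [522.0, -95.0, 49.4]
eef_rot: [3.141, 0.0, 1.821]
wrist_force: [-0.0, 0.6, 5.8]
finger_gap: 11.6
finger_force: 30.0
```

Call:
jog_arm --plan '[0, 0, 0, 0, 0, 2, 0, 0, 0, 0, 0, 4, 0, 0, 0, 0, 0, 5, 0, 0, 0, 0, 0, 5]'

```text
clock: 13.05
eef_pos: [522.0, -95.1, 49.4]
eef_rot: [3.141, 0.0, 1.908]
wrist_force: [-1.1, 0.4, 6.3]
finger_gap: 11.9
finger_force: 30.0
```

Call:
jog_arm --plan '[0, 0, 0, 0, 0, 2, 0, 0, 0, 0, 0, 4, 0, 0, 0, 0, 0, 5, 0, 0, 0, 0, 0, 5]'

```text
clock: 13.45
eef_pos: [522.0, -95.1, 49.4]
eef_rot: [3.141, 0.0, 1.995]
wrist_force: [-1.5, -0.6, 5.9]
finger_gap: 11.8
finger_force: 30.0
```

Call:
jog_arm --plan '[0, 0, 0, 0, 0, 2, 0, 0, 0, 0, 0, 4, 0, 0, 0, 0, 0, 4, 0, 0, 0, 0, 0, 4]'

```text
clock: 13.85
eef_pos: [522.1, -95.0, 49.4]
eef_rot: [3.141, 0.001, 2.065]
wrist_force: [-1.1, -1.1, 5.5]
finger_gap: 11.7
finger_force: 30.0
```

Call:
jog_arm --plan '[0, 0, 0, 0, 0, 2, 0, 0, 0, 0, 0, 4, 0, 0, 0, 0, 0, 5, 0, 0, 0, 0, 0, 5]'

```text
clock: 14.25
eef_pos: [522.0, -95.1, 49.4]
eef_rot: [3.141, 0.001, 2.152]
wrist_force: [-0.7, -0.3, 5.3]
finger_gap: 12.3
finger_force: 30.0
```

Call:
jog_arm --plan '[0, 0, 0, 0, 0, 2, 0, 0, 0, 0, 0, 4, 0, 0, 0, 0, 0, 5, 0, 0, 0, 0, 0, 5]'

```text
clock: 14.65
eef_pos: [522.0, -95.0, 49.4]
eef_rot: [3.141, 0.001, 2.24]
wrist_force: [-0.8, -0.3, 5.8]
finger_gap: 11.6
finger_force: 30.0
```

Call:
jog_arm --plan '[0, 0, 0, 0, 0, 2, 0, 0, 0, 0, 0, 4, 0, 0, 0, 0, 0, 4, 0, 0, 0, 0, 0, 4]'

```text
clock: 15.05
eef_pos: [522.1, -95.1, 49.4]
eef_rot: [3.141, 0.001, 2.309]
wrist_force: [-1.0, -1.1, 6.7]
finger_gap: 11.7
finger_force: 30.0
```

Call:
jog_arm --plan '[0, 0, 0, 0, 0, 2, 0, 0, 0, 0, 0, 4, 0, 0, 0, 0, 0, 5, 0, 0, 0, 0, 0, 5]'

```text
clock: 15.45
eef_pos: [522.2, -95.0, 49.5]
eef_rot: [3.141, 0.001, 2.397]
wrist_force: [-0.8, -0.5, 5.4]
finger_gap: 11.9
finger_force: 30.0
```

Call:
jog_arm --plan '[0, 0, 0, 0, 0, 2, 0, 0, 0, 0, 0, 4, 0, 0, 0, 0, 0, 5, 0, 0, 0, 0, 0, 5]'

```text
clock: 15.85
eef_pos: [522.1, -95.0, 49.4]
eef_rot: [3.141, 0.001, 2.484]
wrist_force: [-0.4, -0.3, 5.4]
finger_gap: 11.9
finger_force: 30.0
```

Call:
jog_arm --plan '[0, 0, 0, 0, 0, 2, 0, 0, 0, 0, 0, 4, 0, 0, 0, 0, 0, 4, 0, 0, 0, 0, 0, 4]'

```text
clock: 16.25
eef_pos: [522.1, -95.1, 49.5]
eef_rot: [3.141, 0.001, 2.553]
wrist_force: [-0.8, -0.9, 5.1]
finger_gap: 11.2
finger_force: 30.0
```

Call:
jog_arm --plan '[0, 0, 0, 0, 0, 2, 0, 0, 0, 0, 0, 4, 0, 0, 0, 0, 0, 5, 0, 0, 0, 0, 0, 5]'

```text
clock: 16.65
eef_pos: [522.2, -95.1, 49.4]
eef_rot: [3.141, 0.001, 2.641]
wrist_force: [-0.2, -0.9, 6.0]
finger_gap: 11.9
finger_force: 30.0
```

Call:
jog_arm --plan '[0, 0, 0, 0, 0, 2, 0, 0, 0, 0, 0, 4, 0, 0, 0, 0, 0, 5, 0, 0, 0, 0, 0, 5]'

```text
clock: 17.05
eef_pos: [522.1, -95.1, 49.4]
eef_rot: [3.141, 0.001, 2.728]
wrist_force: [0.5, -1.2, 6.0]
finger_gap: 11.8
finger_force: 30.0
```

Call:
jog_arm --plan '[0, 0, 0, 0, 0, 2, 0, 0, 0, 0, 0, 4, 0, 0, 0, 0, 0, 4, 0, 0, 0, 0, 0, 4]'

```text
clock: 17.45
eef_pos: [522.1, -94.9, 49.2]
eef_rot: [3.141, 0.001, 2.797]
wrist_force: [0.6, 0.9, 4.1]
finger_gap: 11.8
finger_force: 30.0
```

Call:
jog_arm --plan '[0, 0, 0, 0, 0, 2, 0, 0, 0, 0, 0, 3, 0, 0, 0, 0, 0, 3]'

```text
clock: 17.75
eef_pos: [521.7, -95.0, 48.7]
eef_rot: [-3.141, -0.0, 2.85]
wrist_force: [1.0, -0.4, 0.2]
finger_gap: 11.8
finger_force: 30.0
```

```bash
python3 -c "
from h import *
s=manip.read_state();print(s['eef_pos'],s['wrist_force'],s['moment'],s['joints'])"
```

```text
[521.68511097 -94.98203602  48.72499258] [ 0.97626192 -0.40549599  0.20530492] [-0.02009187 -0.45141495 -0.00238461] [-2.49109889e-01  4.06251018e-01  1.70967547e+00 -1.31406012e-04
  1.02587934e+00 -1.52811237e+00]
```

Contact is gone at about 73°. I'll turn one more degree and lower gently.

Call:
jog_arm --plan '[0, 0, 0, 0, 0, 2, 0, 0, 0, 0, 0, 2]'

```text
clock: 17.95
eef_pos: [521.6, -95.1, 48.7]
eef_rot: [-3.141, -0.0, 2.885]
wrist_force: [2.6, -1.3, -1.5]
finger_gap: 11.6
finger_force: 30.0
```

Call:
jog_arm --plan '[0, 0, -0.0005, 0, 0, 0, 0, 0, -0.001, 0, 0, 0, 0, 0, -0.001, 0, 0, 0]'

```text
clock: 18.25
eef_pos: [521.7, -94.9, 47.8]
eef_rot: [-3.142, -0.0, 2.884]
wrist_force: [1.0, -0.8, -1.6]
finger_gap: 11.8
finger_force: 30.0
```

Free. I'll lower to near the drop depth (about z 42).

Call:
jog_arm --plan '[0, 0, -0.001, 0, 0, 0, 0, 0, -0.002, 0, 0, 0, 0, 0, -0.003, 0, 0, 0, 0, 0, -0.003, 0, 0, 0]'

```text
clock: 18.65
eef_pos: [521.7, -95.0, 44.7]
eef_rot: [-3.142, -0.0, 2.885]
wrist_force: [0.9, 0.2, -1.4]
finger_gap: 11.6
finger_force: 30.0
```

Call:
jog_arm --plan '[0, 0, -0.001, 0, 0, 0, 0, 0, -0.0015, 0, 0, 0, 0, 0, -0.0015, 0, 0, 0, 0, 0, -0.0015, 0, 0, 0]'

```text
clock: 19.05
eef_pos: [521.7, -95.0, 43.4]
eef_rot: [-3.142, -0.0, 2.885]
wrist_force: [0.8, -0.5, -1.2]
finger_gap: 11.7
finger_force: 30.0
```

Call:
jog_arm --plan '[0, 0, -0.0005, 0, 0, 0, 0, 0, -0.001, 0, 0, 0, 0, 0, -0.001, 0, 0, 0]'

```text
clock: 19.35
eef_pos: [521.7, -95.0, 42.4]
eef_rot: [-3.142, -0.0, 2.885]
wrist_force: [-0.4, 0.8, -1.6]
finger_gap: 11.6
finger_force: 30.0
```

Call:
jog_arm --plan '[0, 0, -0.0005, 0, 0, 0, 0, 0, -0.0005, 0, 0, 0, 0, 0, -0.0005, 0, 0, 0]'

```text
clock: 19.65
eef_pos: [521.7, -95.0, 41.9]
eef_rot: [-3.142, -0.0, 2.885]
wrist_force: [0.7, 0.4, -2.0]
finger_gap: 11.5
finger_force: 30.0
```

Call:
jog_arm --plan '[0, 0, -0.0003, 0, 0, 0, 0, 0, -0.0003, 0, 0, 0, 0, 0, -0.0003, 0, 0, 0]'

```text
clock: 19.95
eef_pos: [521.8, -95.0, 41.6]
eef_rot: [3.142, -0.0, 2.885]
wrist_force: [1.1, 0.6, -2.3]
finger_gap: 11.9
finger_force: 30.0
```

Call:
jog_arm --plan '[0, 0, -0.0005, 0, 0, 0, 0, 0, -0.0005, 0, 0, 0, 0, 0, -0.0005, 0, 0, 0]'

```text
clock: 20.25
eef_pos: [521.8, -95.0, 41.1]
eef_rot: [-3.142, -0.0, 2.885]
wrist_force: [-0.5, 0.5, -1.9]
finger_gap: 12.3
finger_force: 30.0
```

Call:
jog_arm --plan '[0, 0, -0.0005, 0, 0, 0, 0, 0, -0.0005, 0, 0, 0, 0, 0, -0.0005, 0, 0, 0]'

```text
clock: 20.55
eef_pos: [521.8, -95.0, 40.8]
eef_rot: [-3.142, 0.0, 2.885]
wrist_force: [-1.5, -0.4, 4.0]
finger_gap: 12.0
finger_force: 30.0
```

Dropped in, with the underside about 3.3 mm above the strap and light contact at z 40.8. Now clockwise, following the 4 mm/rad pitch (0.07 mm per degree).

Call:
jog_arm --plan '[0, 0, -0.0002, 0, 0, -3, 0, 0, -0.0004, 0, 0, -6, 0, 0, -0.0006, 0, 0, -9, 0, 0, -0.0007, 0, 0, -10, 0, 0, -0.0007, 0, 0, -10]'

```text
clock: 21.05
eef_pos: [522.1, -94.9, 40.2]
eef_rot: [3.141, 0.001, 2.711]
wrist_force: [1.0, 1.6, 3.9]
finger_gap: 11.7
finger_force: 30.0
```

Call:
jog_arm --plan '[0, 0, -0.0002, 0, 0, -3, 0, 0, -0.0004, 0, 0, -6, 0, 0, -0.0006, 0, 0, -9, 0, 0, -0.0007, 0, 0, -10, 0, 0, -0.0007, 0, 0, -10]'

```text
clock: 21.55
eef_pos: [522.0, -95.0, 39.4]
eef_rot: [3.141, 0.001, 2.537]
wrist_force: [1.0, 1.4, 4.8]
finger_gap: 11.7
finger_force: 30.0
```

```bash
python3 -c "
from h import *
s=manip.read_state();print(s['eef_pos'],s['wrist_force'],s['moment'],s['joints'])"
```

```text
[522.02269875 -94.99748086  39.44722991] [1.03087768 1.38703172 4.75763445] [ 0.29549914 -0.48768896  0.00098827] [-2.49064034e-01  4.19923510e-01  1.71537058e+00  4.34228863e-05
  1.00563229e+00 -1.21546012e+00]
```

Call:
jog_arm --plan '[0, 0, -0.0002, 0, 0, -3, 0, 0, -0.0004, 0, 0, -6, 0, 0, -0.0006, 0, 0, -9, 0, 0, -0.0007, 0, 0, -10, 0, 0, -0.0007, 0, 0, -10]'

```text
clock: 22.05
eef_pos: [521.9, -95.1, 38.7]
eef_rot: [3.141, 0.0, 2.363]
wrist_force: [0.3, 0.8, 4.5]
finger_gap: 11.7
finger_force: 30.0
```

Call:
jog_arm --plan '[0, 0, -0.0002, 0, 0, -3, 0, 0, -0.0004, 0, 0, -6, 0, 0, -0.0005, 0, 0, -8, 0, 0, -0.0005, 0, 0, -8]'

```text
clock: 22.45
eef_pos: [521.8, -95.2, 38.2]
eef_rot: [-3.142, 0.0, 2.223]
wrist_force: [0.6, -0.1, 5.5]
finger_gap: 11.8
finger_force: 30.0
```

```bash
python3 -c "
from h import *
s=manip.read_state();print(s['eef_pos'],s['wrist_force'],s['moment'],s['joints'])"
```

```text
[521.82658382 -95.1579809   38.1679582 ] [ 0.62523164 -0.08647646  5.48438952] [-0.04267044 -0.24937721 -0.04973606] [-2.49281952e-01  4.21760536e-01  1.71623398e+00 -3.12392492e-04
  1.00336763e+00 -9.01270987e-01]
```

Call:
jog_arm --plan '[0, 0, -0.0001, 0, 0, -2, 0, 0, -0.0002, 0, 0, -4, 0, 0, -0.0002, 0, 0, -5, 0, 0, -0.0002, 0, 0, -5]'

```text
clock: 22.85
eef_pos: [521.6, -95.1, 37.8]
eef_rot: [-3.141, -0.0, 2.136]
wrist_force: [-0.4, -1.0, 4.5]
finger_gap: 12.0
finger_force: 30.0
```

```bash
cat > r.py <<'E'
from h import *
s=manip.read_state();print(s['clock'],s['eef_pos'],s['eef_rot'][2],s['wrist_force'],s['moment'],s['joints'][5],s['finger_gap'])
E
python3 r.py
```

```text
22.85 [521.62685144 -95.11683867  37.80166052] 2.135785218578837 [-0.41274583 -0.95434403  4.49400029] [-0.23627608 -0.01824556  0.03327135] -0.8141052684287843 11.994056145453436
```

Call:
jog_arm --plan '[0, 0, -0.0001, 0, 0, -2, 0, 0, -0.0002, 0, 0, -4, 0, 0, -0.0002, 0, 0, -4]'

```text
clock: 23.15
eef_pos: [521.8, -95.0, 37.6]
eef_rot: [3.142, 0.0, 2.066]
wrist_force: [0.8, -1.3, 3.0]
finger_gap: 11.7
finger_force: 30.0
```

```bash
python3 r.py
```

```text
23.15 [521.78456015 -95.03108001  37.57904318] 2.065548371758336 [ 0.82560708 -1.32600157  2.95414263] [-0.21967043 -0.21363779 -0.01788062] -0.7439239962354218 11.657917154171514
```

Call:
jog_arm --plan '[0, 0, -0.0001, 0, 0, -2, 0, 0, -0.0002, 0, 0, -4, 0, 0, -0.0002, 0, 0, -4]'

```text
clock: 23.45
eef_pos: [521.9, -95.0, 37.5]
eef_rot: [3.141, 0.0, 1.996]
wrist_force: [2.5, -0.5, 3.6]
finger_gap: 11.5
finger_force: 30.0
```

```bash
python3 r.py
```

```text
23.45 [521.91384965 -95.04702012  37.49474174] 1.9961515806129382 [ 2.48590456 -0.49322934  3.64684241] [-0.20211794 -0.34579855 -0.03136775] -0.6745106696140286 11.501702579743238
```

Call:
jog_arm --plan '[0, 0, -0.0001, 0, 0, -2, 0, 0, -0.0002, 0, 0, -4, 0, 0, -0.0002, 0, 0, -4]'

```text
clock: 23.75
eef_pos: [522.0, -95.0, 37.5]
eef_rot: [3.141, 0.0, 1.927]
wrist_force: [1.0, -0.5, 5.9]
finger_gap: 11.8
finger_force: 30.0
```

```bash
python3 r.py
```

```text
23.75 [521.97226973 -95.04659229  37.48206207] 1.9265148472417488 [ 0.99542683 -0.54541585  5.88013595] [-0.14597491 -0.18877068 -0.02378595] -0.6048097997333639 11.775786719244472
```

z has stopped at 37.48, so the flange has met the strap. Tightening in 3–4° steps while watching the moment, without lowering further.

Call:
jog_arm --plan '[0, 0, 0.0001, 0, 0, -2, 0, 0, 0.0002, 0, 0, -4, 0, 0, 0.0002, 0, 0, -4]'

```text
clock: 24.05
eef_pos: [521.8, -95.0, 37.5]
eef_rot: [3.141, 0.0, 1.857]
wrist_force: [0.9, -0.8, 4.2]
finger_gap: 11.8
finger_force: 30.0
```

```bash
python3 r.py
```

```text
24.05 [521.8122402  -95.00891831  37.47792754] 1.8567884069058356 [ 0.93827288 -0.78558671  4.2464537 ] [-0.1799741  -0.28317442  0.05253471] -0.5351261592412146 11.833221639311601
```

Call:
jog_arm --plan '[0, 0, 0.0001, 0, 0, -2, 0, 0, 0.0001, 0, 0, -3, 0, 0, 0.0001, 0, 0, -3]'

```text
clock: 24.35
eef_pos: [521.7, -95.0, 37.5]
eef_rot: [-3.141, -0.0, 1.804]
wrist_force: [0.0, -1.5, 2.7]
finger_gap: 11.6
finger_force: 30.0
```

```bash
python3 r.py
```

```text
24.35 [521.68865461 -94.96889367  37.48350151] 1.804134739521502 [ 0.03372789 -1.53322151  2.71957672] [-0.14129983 -0.25681698 -0.00443164] -0.48246874215735697 11.643443462071444
```

Call:
jog_arm --plan '[0, 0, 0, 0, 0, -1.5, 0, 0, 0, 0, 0, -3, 0, 0, 0, 0, 0, -3]'

```text
clock: 24.65
eef_pos: [521.7, -94.9, 37.5]
eef_rot: [-3.141, -0.0, 1.749]
wrist_force: [-0.5, 0.3, 1.8]
finger_gap: 11.8
finger_force: 30.0
```

```bash
python3 r.py
```

```text
24.65 [521.68674115 -94.93456829  37.47564196] 1.749460077254207 [-0.45371574  0.34379891  1.78876859] [-0.08301777 -0.17707873  0.0397728 ] -0.42780169161235426 11.779755980800088
```

Call:
jog_arm --plan '[0, 0, 0, 0, 0, -1, 0, 0, 0, 0, 0, -2, 0, 0, 0, 0, 0, -2]'

```text
clock: 24.95
eef_pos: [521.8, -95.0, 37.5]
eef_rot: [-3.142, -0.0, 1.715]
wrist_force: [0.4, -0.7, 1.5]
finger_gap: 11.7
finger_force: 30.0
```

```bash
python3 r.py
```

```text
24.95 [521.76309638 -94.96977442  37.49055803] 1.7147245473968677 [ 0.40463112 -0.688772    1.5157312 ] [-0.06964209 -0.25389499  0.00639459] -0.39305151446287573 11.736852140392525
```

```bash
cat > r.py <<'E'
from h import *
S=[]
for i in range(4): S.append(manip.read_state());camera('wrist')
s=S[-1];print(round(s['clock'],2),s['eef_pos'].round(2),round(s['eef_rot'][2],3),np.mean([a['wrist_force'] for a in S],0).round(2),'M',np.mean([a['moment'] for a in S],0).round(3),[round(a['moment'][2],3) for a in S],'e6',round(np.mean([a['effort'][5] for a in S]),4),round(s['finger_gap'],2))
E
python3 r.py
```

```text
25.1 [521.74 -94.98  37.49] 1.716 [ 1.17 -0.12  1.53] M [-0.08  -0.271 -0.015] [np.float64(0.006), np.float64(-0.015), np.float64(-0.033), np.float64(-0.018)] e6 0.1234 11.8
```

Call:
jog_arm --plan '[0, 0, 0, 0, 0, -1, 0, 0, 0, 0, 0, -2, 0, 0, 0, 0, 0, -2]'

```text
clock: 25.45
eef_pos: [521.8, -95.0, 37.5]
eef_rot: [3.141, 0.0, 1.68]
wrist_force: [2.7, -0.8, -1.1]
finger_gap: 11.5
finger_force: 30.0
```

```bash
python3 r.py
```

```text
25.6 [521.84 -95.    37.48] 1.681 [ 2.79 -0.47 -1.11] M [-0.163 -0.594  0.055] [np.float64(0.129), np.float64(0.042), np.float64(0.011), np.float64(0.038)] e6 0.1896 11.96
```

Call:
jog_arm --plan '[0, 0, 0, 0, 0, -1, 0, 0, 0, 0, 0, -2, 0, 0, 0, 0, 0, -2]'

```text
clock: 25.95
eef_pos: [521.9, -95.0, 37.5]
eef_rot: [3.141, 0.0, 1.645]
wrist_force: [4.8, -1.3, -2.8]
finger_gap: 11.5
finger_force: 30.0
```

```bash
python3 r.py
```

```text
26.1 [521.85 -95.02  37.52] 1.646 [ 4.43 -1.81 -2.96] M [-0.344 -0.964  0.235] [np.float64(0.219), np.float64(0.211), np.float64(0.268), np.float64(0.243)] e6 0.3664 11.73
```

The torque has risen to about 0.24 N m, within the finger-tight band of 0.2–0.35. Releasing.

Call:
jog_arm --plan '[0, 0, 0, 0, 0, 0, 0, 0, 0, 0, 0, 0, 0, 0, 0, 0, 0, 0, 0, 0, 0, 0, 0, 0, 0, 0, 0, 0, 0, 0, 0, 0, 0, 0, 0, 0]' --claw 0.05

```text
clock: 26.75
eef_pos: [521.7, -95.0, 37.5]
eef_rot: [-3.141, -0.0, 1.646]
wrist_force: [0.6, -0.5, 0.0]
finger_gap: 49.7
finger_force: 0.0
```

Call:
jog_arm --plan '[0, 0, 0.01, 0, 0, 0, 0, 0, 0.03, 0, 0, 0, 0, 0, 0.06, 0, 0, 0, 0, 0, 0.1, 0, 0, 0, 0, 0, 0.14, 0, 0, 0, 0, 0, 0.18, 0, 0, 0, 0, 0.04, 0.21, 0, 0, 0, 0, 0.04, 0.21, 0, 0, 0, 0, 0.04, 0.21, 0, 0, 0]'

```text
clock: 27.65
eef_pos: [521.7, -54.7, 248.1]
eef_rot: [3.141, 0.0, 1.647]
wrist_force: [-0.3, 0.5, 0.6]
finger_gap: 49.8
finger_force: 0.0
```

```bash
python3 - <<'E'
from f import *
s=manip.read_state();print(s['clock'],s['eef_pos'],s['finger_gap'])
c=get_calibration('wrist');p,d=camera('wrist');np.savez('w5',p=p,d=d,**c);p2,_=camera('scene');save('end',np.hstack([cv2.resize(p,(400,300)),cv2.resize(p2[80:290,120:400],(400,300))]))
c,p,P,h,u,v=load('w5')
b=(h[...,0]>95)&(h[...,0]<130)&(h[...,1]>110)&(h[...,2]>40)
for z in(87,60):
    k=b&(abs(P[...,2]-z)<4);q=plane(c,np.c_[u[k],v[k]],z)[:,:2].astype(np.float32);print(z,k.sum(),np.median(P[k],0),cv2.minEnclosingCircle(q),cv2.minAreaRect(q))
E
```

```text
27.65 [521.69765321 -54.65790434 248.07856346] 49.794666459120386
87 55 [522.95943277 -69.3856363   87.12837356] ((520.9620361328125, -78.41117095947266), 12.395684242248535) ((520.0244140625, -78.48532104492188), (11.081542015075684, 23.020681381225586), 4.52161169052124)
60 297 [530.01104296 -79.64062573  61.05109272] ((524.990478515625, -83.44033813476562), 23.01494789123535) ((528.8815307617188, -80.08645629882812), (24.78830337524414, 44.17808532714844), 41.35527801513672)
```

View pics/end.png

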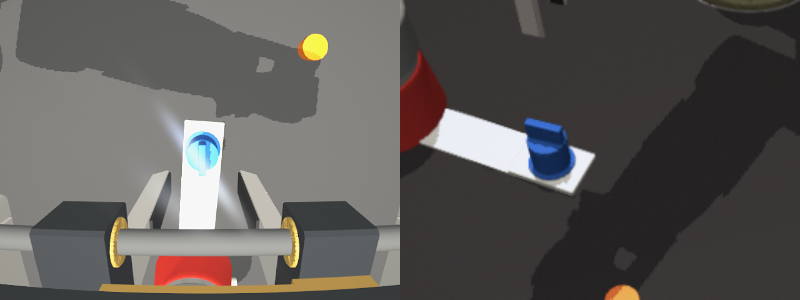

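The final view shows the nut upright with its flange flat on the strap (bar top at 87 mm, as expected). The gripper is clear and the stopper, the only bystander in view, still stands. Handing in.

```bash
python3 -c "
from cell import manip
print(manip.sign_off())"
```

```text
the job is handed in; nothing more can be done
None
```

The job is handed in with the nut seated flat on the strap, tightened to about 0.24 N m and released; the beaker, funnel and stopper were never approached, and the verdict was not shown to me.

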